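# Ready the bench camera's lens for a flat-field shot

## Robot

A 6-joint arm with a two-finger parallel gripper is mounted at the origin on the work surface. World frame = base frame: x ahead of the robot, y to its left, z up, the work surface at z = 0. Lengths are in m, angles in degrees, forces in N, time in s.
With the tool pointing down it reaches from about 0.4 to 0.825 m from the base axis. Payload 7 kg.
Tool frame: the origin (TCP) lies midway between the tips of the shut fingers; the grasp point (between the pads) lies 19 mm behind it; z points along the fingers, y is the line along which they close (so a half turn about z gives the same grasp; the last joint's range is limited). The gripper opens to 88 mm and grips with 3 to 60 N. Pads are 19 mm wide; open, the fingers measure 130 mm over their backs; the gripper's body (78 mm by 193 mm) begins 47 mm behind the grasp point.
Start: joints at [92.882, 20.546, 0.682, 0, -70.136, -16.507], TCP at [0.159, 0.656, 0.227] pointing down, gripper open.
Joint ranges: [-176.03, 176.03], [-82.01, 121.73], [-58.28, 71.71], [-173.87, 95.51], [-174.79, -0.11], [-173.66, 173.66]. Speed limits (degrees/s): [136.94, 136.94, 172.46, 180, 180, 180].

## Interface

Orientations are given as [roll, pitch, yaw] about the fixed x, y, z axes, in that order (R = Rz(yaw) Ry(pitch) Rx(roll)).
In Python, from plant import ctrl gives the robot as it stands.
- The arm moves only by the tool step_arm, never from a script. Its argument "rows" is a list of rows, each a list of 3 entries, a list of its own where there are three numbers: the closure, from 0 (fully open) to 1 (shut), then the shift along the world's x, y, z in mm, then the turn, a rotation vector about the world's x, y, z in rad. A call has exactly 5 rows; each row is the pose to reach, as a shift and turn from the pose commanded when the call began; what a row does not reach only later rows make up. A row lasts 1/12 s, in which the tool goes at most 41.7 mm and 7.16 degrees, less where a joint would pass 70% of its speed; a pose out of reach is approached as far as the arm can. A call with a gripper value outside its range is refused whole. The fingers move at their own pace and stop on an object; the grip force is fixed at half the most. Time passes only in rows, so rows that repeat a pose let the fingers close, or fill a call up. It gives the time, the measured TCP pose, the force, the opening and the grip force at its end, in the units of the state.
- ctrl.get_obs(): the state, without advancing time (a new reading comes with each control period).
- ctrl.snapshot(name): name is "side" or "top" or "wrist"; returns the picture (480x640x3 uint8, red, green, blue); there is no depth.
- ctrl.camera_model(name): a dict with "intrinsics" (3x3 intrinsics, pixels), "R" (3x3) and "t" (3): a world point X has camera coordinates R X + t. Camera axes: x right, y down, z forward; pixel columns grow to the right and rows downward; lengths in m; the calibration is good to about 2 mm. A picture is of the moment at which its call begins: read the wrist's pose just before it. camera_model takes no time and is no camera call; for the wrist camera it gives the pose at the moment of the call.
- ctrl.close_job(): hands the job in; it is judged then, once.
The state is a dict: "clock": time; "joint_pos": joint angles; "qvel": joint speeds; "tau": joint torques, N m; "tool_pos": TCP position; "orientation": TCP orientation; "force": force on the tool from outside, world axes, zero at the start; "moment": the same for the moment, N m; "opening": finger opening in m; "gripper_force": force on a finger pad.
Only numpy, scipy, OpenCV 4.12 (cv2) and the standard library are available. Lean on these libraries where they do the work, as an engineer would, in place of code of your own. Each camera call takes 0.05 s, during which the arm holds its last target. There are 200 camera calls.

## Task

The bench camera is tipped up, ready for its flat-field shot under the light panel. Push its pulled-out telescoping light shade fully home into the lens, the inner draw first and then the outer, pressing on the shade's rim and never on the front glass; turn the clicking aperture ring until its red mark stands in line with the white index line on the barrel, and let go. Do not disturb the things standing around it.

Things in the scene. Friction and masses are not known exactly. Their poses are not given: they have to be found in the camera images.
- cradle: Bench cradle fixed to the table: plate 170 x 150, two aluminium cheeks with black clamp knobs (150 wide over them) up to 115 high. Clamped rigidly between them is a light grey square camera body (78 across), lens up, leaning roughly towards the robot. Origin under the plate's centre; the lens leans to its -x side about a pivot 85 above the origin.
- ring_centre (a point): Centre of the aperture ring (black, ribbed, 63 across, 18 wide), on the lens axis, fixed to the camera. z axis = lens axis, out through the lens front, leaning 32 degrees from vertical; x axis points to the index line. Along z from here in mm: ring -9 to +9; front barrel (58 across) +9 to +36; below: barrel 54 across to -28, flange 58 across to -35, then the camera body.
- barrel_front (a point): Centre of the fixed front barrel's front edge, on the lens axis, 36 mm above the ring's centre; z axis out of the lens. The shade's lips reach 4 mm above this point when the shade is home (72 mm when fully out). With the shade home, fingers lowered along the lens axis can straddle the lens and take the ring on two opposite sides; with it out the gripper's body would meet the shade first.
- aperture_ring (a joint): Turn of the aperture ring about the lens axis, rad; 0 = red mark in line with the index line; positive = counter-clockwise seen looking into the lens front. Starts about 2 to 4 clicks below 0. Clicks every 20 degrees (0.349 rad), also beyond the mark, and springs into the nearest click when let go; hard ends at -1.75 and +0.70. About 0.1 N m takes it over a click.
- index_line (a point): White index line (6 wide, 23 long, along the axis) painted on the fixed front barrel just above the aperture ring; this point is 13 mm above the ring's centre along the axis and 29 mm out from the axis. It is on the side of the barrel that looks up and away from the robot.
- red_mark (a point): Red bar (7 wide, 17 long, along the axis) on the outside of the aperture ring, 31.5 mm out from the axis: the marked stop. White ticks beside it mark the other clicks.
- shade_rim (a point): Centre of the free front face of the inner draw of the light shade, on the lens axis, z axis out of the lens. The rim is a light grey lip, 49 across outside and 37 inside, open in the middle; it moves with the inner draw.
- shade_inner_draw (a joint): How far the inner draw (tube 43 across) stands out of the outer draw, m; 0 = fully home, 0.034 = fully out, starts 0.020 to 0.034. Its lip stands 2 mm above the outer draw's lip when home. Stays where it is left; about 3 N moves it.
- shade_outer_draw (a joint): How far the outer draw (tube 50 across, light grey lip 55 across, 2 thick) stands out of the front barrel, m; 0 = fully home, lip on the barrel's edge; 0.034 = fully out, starts 0.020 to 0.034. Stays where left; about 8 N moves it, so a push on the inner draw's rim drives first the inner draw home, then the outer one.
- front_glass: Front glass of the lens, a round face 33 across on the lens axis looking up inside the shade, 27 mm below the shade's front face when the shade is home. Must not be touched. Origin at the centre of the glass face.
- lens_cap: Black lens cap, disc 62 across and 9 thick, loose on the table near the cradle. Origin under its centre.
- standard_a: White bottle with yellow label and black cap, 65 across, 130 tall, loose, beside the cradle. Origin under its centre.
- beaker: Clear plastic beaker, 72 across, 85 tall, loose, on the other side of the cradle. Origin under its centre.
- standard_b: White bottle with yellow label and black cap, 65 across, 130 tall, loose, to the robot's right. Origin under its centre.
- wash_bottle: Wash bottle with red cap and bent spout, 72 across, 230 tall with spout, loose, to the robot's right. Origin under its centre.
- tube_rack: Pink tube rack 100 x 200 x 75 with three capped tubes reaching 125 high, loose, to the robot's left. Origin under its centre.

How it is judged (in metres and radians):
On the way, in this order (a step that is already met when the one before it is completed fails the run):
1. the inner draw is fully home (within 3 mm) while the outer draw still stands out at least 6 mm (value of joint shade_inner_draw below 0.003 m and value of joint shade_outer_draw above 0.006 m), for 0.02 s.
2. both draws are fully home (within 3 mm) (value of joint each of shade_inner_draw, shade_outer_draw below 0.003 m), for 0.1 s.
At the end, for the whole second after the job is handed in: Both draws of the light shade are fully home (within 3 mm), the aperture ring rests in the click at its red mark (within 0.08 rad of the index line) and the robot has let go (all of step 2 and value of joint aperture_ring between -0.08 and 0.08 rad and velocity of joint aperture_ring between -0.1 and 0.1 rad/s); the robot touches nothing.
It fails at once if the front glass is touched (contact force between any of the fingers, the arm and front_glass above 0.3 N).
It fails at once if a thing standing around is moved more than 20 mm or knocked over (distance of any of lens_cap, standard_a, beaker, standard_b, wash_bottle, tube_rack from where it was at the start of the episode above 0.02 m or angle between any of standard_a, standard_b, beaker, wash_bottle's own z axis and vertical above 0.5 rad).
It also fails if it takes over 42 s, if anything falls off the work surface, if the arm or the gripper's body presses on something with over 40 N, if the wrist force passes 120 N, or if a joint passes its speed limit or range.

## Working session

There is one attempt and no reset: what is moved stays moved. The work goes in short steps, Python scripts to look and compute and a tool call to move; the robot and the scene stay as the last step left them, time stands still between calls to the robot, and variables do not carry over. Pictures are saved under pics/ and viewed, at most 10 in all, crops included, and the job is handed in when it is done.

Besides the shell and the picture viewer there is one more tool, called after ">>>" by a JSON object that holds its "op" and its "data", one argument or row to a line. step_arm: Moves the arm, as the interface text tells. Its arguments: {"type":"object","properties":{"rows":{"type":"array"}},"required":["rows"]}

```bash
mkdir -p pics; python3 - <<'E'
from plant import ctrl
import cv2,numpy as np
o=ctrl.get_obs();print(o)
for n in("side","top"):
    cv2.imwrite(f"pics/{n}0.png",ctrl.snapshot(n)[:,:,::-1])
    m=ctrl.camera_model(n);print(n,m)
print(ctrl.get_obs()["clock"])
E
```

```text
{'clock': 0.0, 'joint_pos': array([ 9.28835734e+01,  2.05906227e+01,  6.31808924e-01, -1.92980971e-02,
       -7.01343545e+01, -1.65074648e+01]), 'qvel': array([-0.04907513,  0.03283244, -0.03639949, -0.10002067,  0.04404144,
        0.06485604]), 'tau': array([ 7.39320203e-04, -5.82710016e+01,  2.93051237e+01,  6.99691191e+00,
        6.98405929e-03, -1.50035248e-04]), 'tool_pos': array([0.15890454, 0.65551831, 0.22561951]), 'orientation': array([ 1.79905517e+02, -9.08175197e-03, -1.36304564e+01]), 'force': array([-0.11563144,  1.13111765, -0.51476695]), 'moment': array([ 0.03971444, -0.04907808, -0.02069193]), 'gripper_force': 0.0, 'opening': 0.08748341470721457}
side {'intrinsics': array([[438.17311589,   0.        , 324.40312337],
       [  0.        , 438.17311589, 242.70446482],
       [  0.        ,   0.        ,   1.        ]]), 'R': array([[ 0.97646988, -0.21562997,  0.00320658],
       [-0.12328862, -0.57038274, -0.81207354],
       [ 0.17693637,  0.79257002, -0.58354629]]), 't': array([-0.59285469,  0.18250085,  1.20794756])}
top {'intrinsics': array([[469.49595793,   0.        , 316.57262379],
       [  0.        , 469.49595793, 241.49147708],
       [  0.        ,   0.        ,   1.        ]]), 'R': array([[-0.02806758, -0.99960459,  0.00169653],
       [-0.99502319,  0.02777653, -0.09569385],
       [ 0.09560889, -0.00437398, -0.99540937]]), 't': array([-0.00267953,  0.62445914,  1.19682499])}
0.1
```

View pics/side0.png

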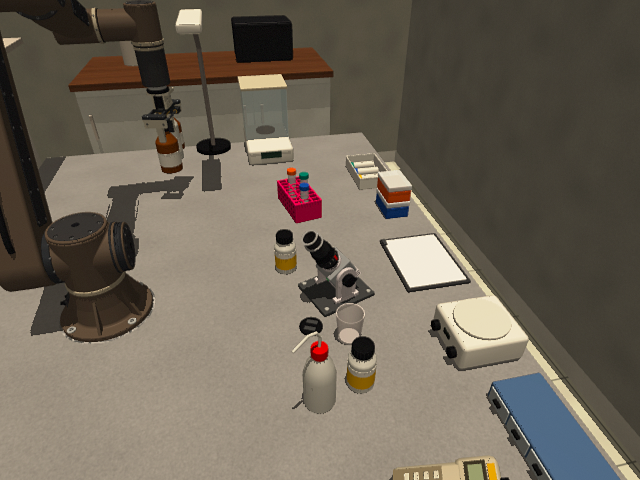

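View pics/top0.png

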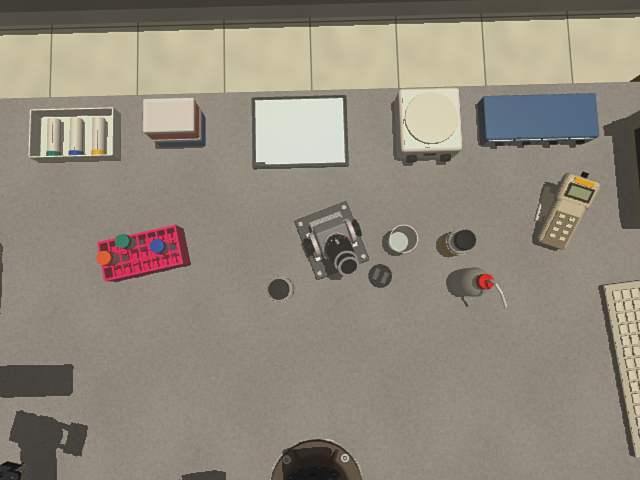

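The side view shows the cradle at about (335,285) with the lens tilted up-left. The top view shows the plate at about (332,240) and the rim near (346,263). I'll enlarge both.

```bash
python3 - <<'E'
import cv2,numpy as np
t=cv2.imread("pics/top0.png")[195:295,285:385];s=cv2.imread("pics/side0.png")[222:322,290:390]
f=lambda a:cv2.resize(a,(400,400),interpolation=cv2.INTER_CUBIC)
z=cv2.imread("pics/top0.png")[235:285,315:365]; 
cv2.imwrite("pics/c0.png",np.hstack([f(t),f(s)]))
E
```

```text
(no output)
```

View pics/c0.png

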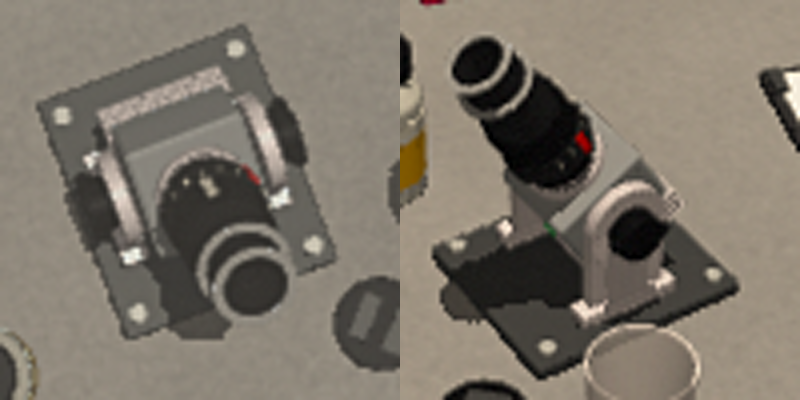

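```bash
cat > h.py <<'E'
from plant import ctrl
import numpy as np
from scipy.optimize import least_squares
from scipy.spatial.transform import Rotation as Ro
def proj(m,X):
    c=np.atleast_2d(X)@m["R"].T+m["t"]; p=c@m["intrinsics"].T; return p[:,:2]/p[:,2:]
def axis(yaw,tilt=np.radians(32)):
    return np.array([-np.sin(tilt)*np.cos(yaw),-np.sin(tilt)*np.sin(yaw),np.cos(tilt)])
E
python3 - <<'E'
from h import *
T=lambda u,v:[285+u/4-.375,195+v/4-.375]
S=lambda u,v:[290+(u-400)/4-.375,222+v/4-.375]
mt,ms=ctrl.camera_model("top"),ctrl.camera_model("side")
# corners far-left, far-right, near-right, near-left
ct=np.array([T(38,102),T(245,25),T(335,262),T(128,340)])
cs=np.array([S(738,285),S(542,375),S(433,246)]) # far-right? near-right, near-left
rt=np.array([T(250,282)]);rs=np.array([S(479,62)])
o_t=np.array([T(237,265)]);o_s=np.array([S(501,84)])  # outer lip
rg_t=np.array([T(208,183)])
def model(p):
    x,y,yaw,h,L,M=p
    c,s=np.cos(yaw),np.sin(yaw)
    R=np.array([[c,-s],[s,c]])
    K=np.array([[85,75],[85,-75],[-85,-75],[-85,75]])/1000
    C=np.c_[K@R.T+[x,y],np.full(4,h)]
    a=axis(yaw);P=np.array([x,y,.085])
    return C,P+L*a,P+M*a,a
def res(p):
    C,r,o,a=model(p)
    return np.r_[(proj(mt,C)-ct).ravel(),(proj(ms,C[1:])-cs).ravel(),(proj(mt,r)-rt).ravel(),(proj(ms,r)-rs).ravel(),(proj(mt,o)-o_t).ravel(),(proj(ms,o)-o_s).ravel()]
s=least_squares(res,[.62,0,-.3,.008,.18,.15]);np.set_printoptions(precision=4,suppress=True)
print(s.x,np.degrees(s.x[2]));print(s.fun.reshape(-1,2));C,r,o,a=model(s.x);print(r,o,a)
E
```

```text
[ 0.6289 -0.0585  0.329   0.0081  0.1567  0.1309] 18.851904448093784
[[-0.7149  0.0614]
 [ 0.0252 -0.0492]
 [ 0.3058  0.0356]
 [-0.9792  0.3845]
 [ 1.184   0.0924]
 [-0.6372 -0.3447]
 [ 0.0122  0.4628]
 [ 0.1214  0.7469]
 [ 0.6764  0.2029]
 [ 0.5604 -0.2756]
 [-0.0793  0.0923]]
[ 0.5503 -0.0853  0.2179] [ 0.5633 -0.0809  0.196 ] [-0.5015 -0.1712  0.848 ]
```

```bash
cat >> h.py <<'E'
np.set_printoptions(precision=4,suppress=True)
YAW=np.radians(18.85); A=axis(YAW); RIM=np.array([.5503,-.0853,.2179])
E1=np.array([np.cos(np.radians(32))*np.cos(YAW),np.cos(np.radians(32))*np.sin(YAW),np.sin(np.radians(32))])
def Rt(th):
    y=-(Ro.from_rotvec(A*np.radians(th)).apply(E1)); return np.c_[np.cross(y,-A),y,-A]
def go(pos,th):
    o=ctrl.get_obs(); R0=Ro.from_euler("xyz",o["orientation"],degrees=True)
    rv=(Ro.from_matrix(Rt(th))*R0.inv()).as_rotvec()
    print("t",o["clock"],"shift",(pos-o["tool_pos"])*1000,"rv",rv,"deg",np.degrees(np.linalg.norm(rv)),"F",o["force"],"op",o["opening"],"j",o["joint_pos"])
def rel():
    o=ctrl.get_obs(); d=o["tool_pos"]-RIM; print("along axis",d@A*1000,"off",(d-(d@A)*A)*1000,"F along a",o["force"]@A)
E
python3 -c "
from h import *
go(RIM+.05*A,-50)"
```

```text
t 0.1 shift [ 366.2711 -749.4353   34.5807] rv [ 0.6187 -0.195  -1.8212] deg 110.76723629916908 F [-0.1707  1.0762 -0.369 ] op 0.08755121186633226 j [ 92.8806  20.5867   0.6382  -0.0164 -70.134  -16.5065]
```

>>> {"op": "step_arm", "data": {
  "rows": [
    [0.7,[18,-37,10],[0.04,-0.013,-0.118]],
    [0.7,[36,-74,20],[0.08,-0.025,-0.235]],
    [0.7,[54,-111,30],[0.12,-0.038,-0.353]],
    [0.7,[72,-148,40],[0.16,-0.05,-0.47]],
    [0.7,[90,-185,50],[0.2,-0.063,-0.588]]
  ]
}}

```text
clock: 0.52
tool_pos: [0.2483, 0.472, 0.2755]
orientation: [-168.4, 2.7, -47.5]
force: [0.9, 0.6, 1.7]
opening: 0.0599
gripper_force: 0.0
```

>>> {"op": "step_arm", "data": {
  "rows": [
    [0.7,[18,-37,8],[0.04,-0.013,-0.118]],
    [0.7,[36,-74,16],[0.08,-0.025,-0.235]],
    [0.7,[54,-111,24],[0.12,-0.038,-0.353]],
    [0.7,[72,-148,32],[0.16,-0.05,-0.47]],
    [0.7,[90,-185,40],[0.2,-0.063,-0.588]]
  ]
}}

```text
clock: 0.93
tool_pos: [0.3374, 0.2877, 0.3156]
orientation: [-160.1, 11.3, -80.2]
force: [0.6, -0.2, 0.5]
opening: 0.0287
gripper_force: 0.0
```

```bash
python3 -c "
from h import *
go(RIM+.05*A,-50)"
```

```text
t 0.9333 shift [ 187.8509 -381.5838  -55.3329] rv [ 0.2166 -0.0665 -0.64  ] deg 38.90222092040032 F [ 0.6234 -0.1762  0.48  ] op 0.02870463433759923 j [ 79.3412 -21.7711 -40.5837  18.055  -55.0029 -79.8832]
```

>>> {"op": "step_arm", "data": {
  "rows": [
    [0.7,[18,-37,0],[0.04,-0.013,-0.118]],
    [0.7,[36,-74,0],[0.08,-0.025,-0.235]],
    [0.7,[54,-111,0],[0.12,-0.038,-0.353]],
    [0.7,[72,-148,0],[0.16,-0.05,-0.47]],
    [0.7,[92,-185,0],[0.2,-0.063,-0.588]]
  ]
}}

```text
clock: 1.35
tool_pos: [0.4285, 0.1033, 0.3159]
orientation: [-157.8, 23.1, -113.3]
force: [2.2, -0.5, -1.0]
opening: 0.0264
gripper_force: 0.0
```

```bash
python3 -c "
from h import *
go(RIM+.05*A,-50)"
```

```text
t 1.35 shift [  96.754  -197.1366  -55.5621] rv [ 0.0161 -0.0022 -0.0534] deg 3.199727166125477 F [ 2.2051 -0.5169 -0.9669] op 0.026404868766622038 j [ 53.544  -28.8285 -49.0659  23.75   -45.0216 -94.632 ]
```

>>> {"op": "step_arm", "data": {
  "rows": [
    [0.7,[19,-37,0],[0.005,0,-0.02]],
    [0.7,[38,-74,0],[0.01,0,-0.04]],
    [0.7,[57,-111,0],[0.016,-0.002,-0.053]],
    [0.7,[76,-148,-10],[0.016,-0.002,-0.053]],
    [0.7,[93,-185,-25],[0.016,-0.002,-0.053]]
  ]
}}

```text
clock: 1.77
tool_pos: [0.507, -0.0489, 0.302]
orientation: [-158.0, 23.8, -116.2]
force: [1.2, 0.8, 0.6]
opening: 0.0261
gripper_force: 0.0
```

```bash
python3 - <<'E'
from h import *
import cv2
go(RIM+.05*A,-50); rel()
m=ctrl.camera_model("wrist");im=ctrl.snapshot("wrist");cv2.imwrite("pics/w1.png",im[:,:,::-1])
print(m); print(proj(m,np.array([RIM,RIM-.0258*A])))
E
```

```text
t 1.7667 shift [ 18.2185 -44.9635 -41.6855] rv [ 0.0035  0.0001 -0.004 ] deg 0.3013054996438191 F [1.2209 0.8275 0.6016] op 0.026087336422669874 j [ 14.9795 -15.3289 -33.7175  -3.136  -39.7696 -44.0103]
along axis 86.7895972605783 off [ 0.2314 51.2623 10.4862] F along a -0.24375216038682246
{'intrinsics': array([[404.6925,   0.    , 321.1563],
       [  0.    , 404.6925, 237.106 ],
       [  0.    ,   0.    ,   1.    ]]), 'R': array([[-0.7655,  0.5447, -0.3425],
       [ 0.2386,  0.7347,  0.635 ],
       [ 0.5975,  0.4044, -0.6924]]), 't': array([ 0.5181, -0.2476,  0.0999])}
[[280.8695 169.5511]
 [284.5702 164.3501]]
```

View pics/w1.png

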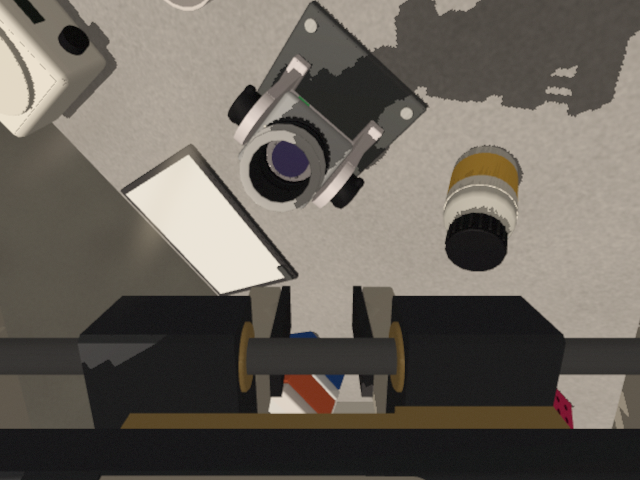

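The wrist view shows the rim centred near (284,169), against a predicted (281,169.5), so the pose is good to 1–2 mm. Moving above the rim.

```bash
python3 -c "
from h import *
go(RIM+.02*A,-50);rel()"
```

```text
t 1.8167 shift [ 32.262  -34.2695 -63.7277] rv [ 0.0082 -0.0037 -0.0033] deg 0.5506283731830449 F [4.3343 1.9123 1.2622] op 0.026347096887778504 j [ 14.0765 -14.7868 -33.5038  -3.5691 -39.761  -42.8273]
along axis 84.35609686654765 off [ 0.0125 45.288   9.1506] F along a -1.4306742652410815
```

>>> {"op": "step_arm", "data": {
  "rows": [
    [0.7,[8,0,-15],[0.005,0,-0.003]],
    [0.7,[16,-4,-30],[0.005,0,-0.003]],
    [0.7,[16,-4,-45],[0.005,0,-0.003]],
    [0.7,[16,-4,-56],[0.005,0,-0.003]],
    [0.7,[16,-4,-56],[0.005,0,-0.003]]
  ]
}}

```text
clock: 2.23
tool_pos: [0.5205, -0.0515, 0.2413]
orientation: [-158.6, 23.7, -116.6]
force: [-0.1, 0.1, -0.7]
opening: 0.0264
gripper_force: 0.0
```

```bash
python3 - <<'E'
from h import *
import cv2
ctrl.snapshot("top")
go(RIM+.02*A,-50); rel()
m=ctrl.camera_model("wrist");im=ctrl.snapshot("wrist");cv2.imwrite("pics/w2.png",im[:,:,::-1])
o=ctrl.get_obs();print(proj(m,np.array([RIM,RIM-.0258*A,o["tool_pos"]])))
E
```

```text
t 2.2833 shift [ 19.0105 -37.4588  -8.2063] rv [-0.0003 -0.007  -0.0011] deg 0.409522294523248 F [-0.4151  0.3685  0.8132] op 0.025900963907024042 j [ 13.4615 -10.3049 -37.08    -5.6564 -31.8526 -40.6206]
along axis 30.079648306564934 off [-13.9556  39.1846  -0.3418] F along a 0.8347290519804573
[[253.5648 227.5628]
 [260.8563 214.7889]
 [319.0712 308.0305]]
```

View pics/w2.png

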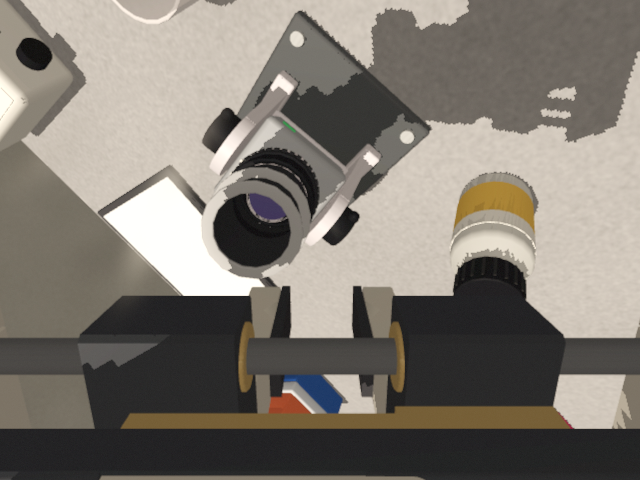

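The rim centre is near (255,223), within 2 mm of the prediction. Aligning over the axis.

>>> {"op": "step_arm", "data": {
  "rows": [
    [0.7,[4,-10,0],[0,-0.007,-0.001]],
    [0.7,[9,-20,0],[0,-0.007,-0.001]],
    [0.7,[14,-30,-4],[0,-0.007,-0.001]],
    [0.7,[19,-38,-8],[0,-0.007,-0.001]],
    [0.7,[19,-38,-8],[0,-0.007,-0.001]]
  ]
}}

```text
clock: 2.75
tool_pos: [0.5423, -0.0895, 0.2374]
orientation: [-157.9, 24.1, -116.3]
force: [0.5, 0.1, 0.7]
opening: 0.026
gripper_force: 0.0
```

```bash
sed -i 's/RIM=np.array(.*/RIM=np.array([.5497,-.0860,.2171])/' h.py; python3 - <<'E'
from h import *
import cv2
ctrl.snapshot("top")
go(RIM+.01*A,-50); rel()
m=ctrl.camera_model("wrist");im=ctrl.snapshot("wrist");cv2.imwrite("pics/w3.png",im[:,:,::-1])
cv2.imwrite("pics/s3.png",ctrl.snapshot("side")[:,:,::-1])
E
```

```text
t 2.8 shift [  2.9104   1.606  -11.8871] rv [-0.0009  0.0039  0.0003] deg 0.22827560385275977 F [0.0006 0.2526 0.6615] op 0.026295196179081874 j [  5.4575  -6.153  -31.8575 -12.9019 -33.4421 -27.7954]
along axis 21.815333413408766 off [3.015  0.4169 1.8671] F along a 0.5174525633947044
```

View pics/w3.png

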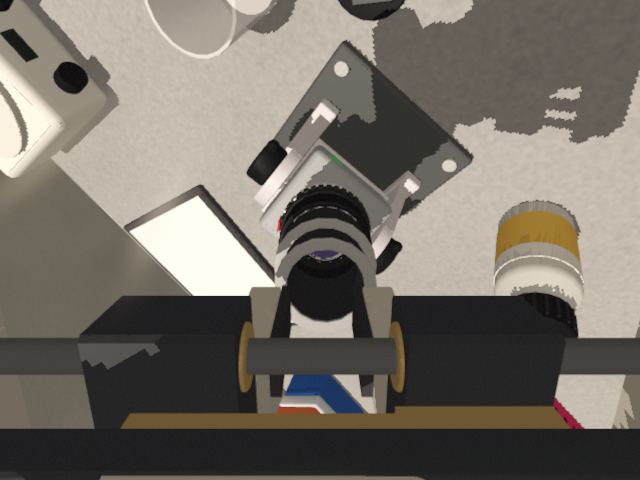

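The shade is centred between the fingers, at column ~325 against their midline at 320. Descending along the axis.

>>> {"op": "step_arm", "data": {
  "rows": [
    [0.7,[2,1,-5],[0,0.004,0]],
    [0.7,[4,2,-10],[0,0.004,0]],
    [0.7,[7,3,-16],[0,0.004,0]],
    [0.7,[7,3,-19],[0,0.004,0]],
    [0.7,[7,3,-19],[0,0.004,0]]
  ]
}}

```text
clock: 3.32
tool_pos: [0.5481, -0.0856, 0.2167]
orientation: [-158.3, 23.9, -116.4]
force: [-0.7, 0.1, -0.6]
opening: 0.026
gripper_force: 0.0
```

>>> {"op": "step_arm", "data": {
  "rows": [
    [0.7,[2,0.7,-3.4],[0,0,0]],
    [0.7,[4,1.4,-6.8],[0,0,0]],
    [0.7,[6,2.1,-10.2],[0,0,0]],
    [0.7,[8,2.7,-13.6],[0,0,0]],
    [0.7,[10,3.4,-17],[0,0,0]]
  ]
}}

```text
clock: 3.73
tool_pos: [0.5582, -0.0825, 0.2001]
orientation: [-158.2, 24.0, -116.5]
force: [-4.0, 0.5, 5.4]
opening: 0.0264
gripper_force: 3.4
```

```bash
python3 -c "
from h import *
go(RIM-.02*A,-50);rel()"
```

```text
t 3.7333 shift [ 1.5696 -0.1159  0.0151] rv [-0.0009 -0.0014 -0.0007] deg 0.09996461144320229 F [-3.9681  0.4575  5.3894] op 0.02639273552544845 j [  6.0756  -2.083  -33.0172 -14.346  -28.5355 -26.4504]
along axis -19.245475793567486 off [-1.1912  0.2451 -0.6549] F along a 6.482115846407353
```

>>> {"op": "step_arm", "data": {
  "rows": [
    [0.7,[2.5,0.7,-3.4],[0,0,0]],
    [0.7,[5,1.4,-6.8],[0,0,0]],
    [0.7,[7,2.1,-10.2],[0,0,0]],
    [0.7,[9,2.7,-13.6],[0,0,0]],
    [0.7,[11,3.4,-17],[0,0,0]]
  ]
}}

```text
clock: 4.15
tool_pos: [0.5685, -0.0789, 0.1828]
orientation: [-158.3, 23.9, -116.5]
force: [-6.1, 2.6, 5.2]
opening: 0.0268
gripper_force: 3.4
```

```bash
python3 -c "
from h import *
go(RIM-.04*A,-50);rel()"
```

```text
t 4.15 shift [ 1.2631 -0.2548  0.3614] rv [-0.0012 -0.0026 -0.0008] deg 0.16814651626166324 F [-6.064   2.6427  5.1943] op 0.02684433689275544 j [  6.3096   0.1666 -33.1037 -15.2769 -26.2952 -25.564 ]
along axis -39.716671777070104 off [-1.121   0.3033 -0.6017] F along a 6.993579438111485
```

>>> {"op": "step_arm", "data": {
  "rows": [
    [0.7,[1,0.3,-1.7],[0,0,0]],
    [0.7,[2,0.7,-3.4],[0,0,0]],
    [0.7,[3,1,-5.1],[0,0,0]],
    [0.7,[4,1.4,-6.8],[0,0,0]],
    [0.7,[5,1.7,-8.5],[0,0,0]]
  ]
}}

```text
clock: 4.57
tool_pos: [0.5735, -0.0772, 0.1744]
orientation: [-158.3, 23.9, -116.5]
force: [-5.3, 3.2, 4.9]
opening: 0.0265
gripper_force: 3.3
```

```bash
python3 -c "
from h import *
go(RIM-.05*A,-50);rel()"
```

```text
t 4.5667 shift [ 1.3077 -0.2677  0.3423] rv [-0.0012 -0.0026 -0.0009] deg 0.16971513583177714 F [-5.2578  3.2162  4.859 ] op 0.02651970910229796 j [  6.4215   1.2676 -33.1232 -15.7761 -25.1927 -25.075 ]
along axis -49.68027785733953 off [-1.1474  0.3225 -0.6134] F along a 6.20676547062657
```

>>> {"op": "step_arm", "data": {
  "rows": [
    [0.7,[1,0.3,-1.7],[0,0,0]],
    [0.7,[2,0.7,-3.4],[0,0,0]],
    [0.7,[3,1,-5.1],[0,0,0]],
    [0.7,[3.5,1.2,-6],[0,0,0]],
    [0.7,[4,1.4,-6.8],[0,0,0]]
  ]
}}

```text
clock: 4.98
tool_pos: [0.5756, -0.0766, 0.1713]
orientation: [-158.2, 24.0, -116.4]
force: [-58.6, 0.5, 65.6]
opening: 0.0267
gripper_force: 42.3
```

```bash
python3 -c "
from h import *
go(RIM-.05*A,-50);rel()"
```

```text
t 4.9833 shift [-0.7836 -0.8539  3.3495] rv [-0.0007 -0.0008 -0.0022] deg 0.1435565843858441 F [-58.629    0.4974  65.6385] op 0.026674190656820158 j [  6.4219   1.6777 -33.1026 -16.0794 -24.7383 -24.6581]
along axis -53.37966574246622 off [-0.9113  0.2752 -0.4834] F along a 84.98179465426071
```

The shade is home: force rose to 85 N at the stop. Backing off, and working out the ring angle from the first top and side pictures.

>>> {"op": "step_arm", "data": {
  "rows": [
    [0.7,[-3,-1,6],[0,0,0]],
    [0.7,[-7,-2.4,12],[0,0,0]],
    [0.7,[-12,-4,20],[0,0,0]],
    [0.7,[-17,-6,29],[0,0,0]],
    [0.0,[-17,-6,29],[0,0,0]]
  ]
}}

```text
clock: 5.4
tool_pos: [0.5613, -0.0824, 0.1992]
orientation: [-158.1, 24.0, -116.4]
force: [-0.6, -0.0, 0.1]
opening: 0.0292
gripper_force: 0.0
```

```bash
python3 - <<'E'
from h import *
mt,ms=ctrl.camera_model("top"),ctrl.camera_model("side")
ring=RIM-.0933*A
pt=lambda r,h,th:ring+h*A+r*Ro.from_rotvec(A*np.radians(th)).apply(E1)
f=lambda X:((proj(mt,X)[0]+.375-[285,195])*4,(proj(ms,X)[0]+.375-[290,222])*4+[400,0])
print("index",f(pt(.029,.013,0)))
for th in(-40,-60,-80):print(th,f(pt(.0315,0,th)))
go(RIM-.03*A,-50);rel()
E
```

```text
index (array([204.5991, 181.8792]), array([569.614 ,  99.4439]))
-40 (array([234.1111, 167.8445]), array([589.0567, 130.1192]))
-60 (array([249.0527, 175.7073]), array([585.6062, 144.3288]))
-80 (array([259.5504, 188.1345]), array([577.36  , 158.0088]))
t 5.4 shift [ 3.4014  1.5037 -7.5757] rv [-0.0005  0.0014 -0.0007] deg 0.09588804718088265 F [-0.5787 -0.0034  0.1179] op 0.029227814367152674 j [  6.0495  -1.7519 -32.866  -14.468  -28.2124 -26.259 ]
along axis -21.6121753889546 off [ 0.8051 -0.0676  0.4625] F along a 0.3907235726514505
```

The prediction matches the index line, and the red mark at top crop (252,175) and side crop (583,141) fits −60° (3 clicks). Opening the gripper fully.

>>> {"op": "step_arm", "data": {
  "rows": [
    [0,[0,0,0],[0,0,0]],
    [0,[0,0,0],[0,0,0]],
    [0,[0,0,0],[0,0,0]],
    [0,[0,0,0],[0,0,0]],
    [0,[0,0,0],[0,0,0]]
  ]
}}

```text
clock: 5.82
tool_pos: [0.5611, -0.082, 0.1968]
orientation: [-158.2, 23.9, -116.5]
force: [-0.4, -0.2, 0.4]
opening: 0.0608
gripper_force: 0.0
```

>>> {"op": "step_arm", "data": {
  "rows": [
    [0,[0,0,0],[0,0,0]],
    [0,[0,0,0],[0,0,0]],
    [0,[0,0,0],[0,0,0]],
    [0,[0,0,0],[0,0,0]],
    [0,[0,0,0],[0,0,0]]
  ]
}}

```text
clock: 6.23
tool_pos: [0.5611, -0.082, 0.1973]
orientation: [-158.2, 24.0, -116.4]
force: [0.1, -0.7, 0.1]
opening: 0.087
gripper_force: 0.0
```

```bash
python3 - <<'E'
from h import *
import cv2
go(RIM-.109*A,-50);rel()
m=ctrl.camera_model("wrist");cv2.imwrite("pics/w4.png",ctrl.snapshot("wrist")[:,:,::-1])
H=RIM-.0533*A
import numpy as np
print(proj(m,np.array([H,H-.002*A,H-.0311*A])))
E
```

```text
t 6.2333 shift [ 43.2266  14.7119 -72.6678] rv [-0.0008 -0.0009 -0.0007] deg 0.07833292990697073 F [ 0.0909 -0.7198  0.1491] op 0.08700774643488911 j [  6.0714  -1.5985 -32.9221 -14.5312 -28.1326 -26.2318]
along axis -23.177292743857034 off [-0.1867 -0.018  -0.114 ] F along a 0.20408738395840628
[[320.6129 277.9828]
 [320.6123 276.436 ]
 [320.6043 256.8077]]
```

View pics/w4.png

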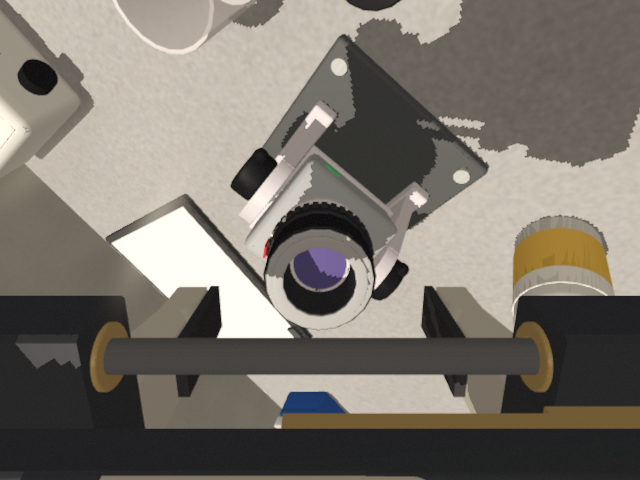

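The shade is home, its rim centred at (319.5,278.5) against a predicted (320.6,278). Lowering to straddle the ring.

>>> {"op": "step_arm", "data": {
  "rows": [
    [0,[9,3,-15],[0,0,0]],
    [0,[18,6,-30],[0,0,0]],
    [0,[27,9,-45],[0,0,0]],
    [0,[36,12,-60],[0,0,0]],
    [0,[43,14.7,-72.5],[0,0,0]]
  ]
}}

```text
clock: 6.7
tool_pos: [0.6046, -0.0672, 0.1238]
orientation: [-158.2, 24.0, -116.5]
force: [0.5, -0.4, 0.4]
opening: 0.0879
gripper_force: 0.0
```

>>> {"op": "step_arm", "data": {
  "rows": [
    [0.5,[0,0,0],[0,0,0]],
    [0.5,[0,0,0],[0,0,0]],
    [0.5,[0,0,0],[0,0,0]],
    [0.5,[0,0,0],[0,0,0]],
    [0.5,[0,0,0],[0,0,0]]
  ]
}}

```text
clock: 7.12
tool_pos: [0.6044, -0.0676, 0.1261]
orientation: [-158.1, 24.0, -116.4]
force: [0.5, -0.4, 0.5]
opening: 0.0624
gripper_force: 30.0
```

```bash
python3 -c "
from h import *
go(RIM-.109*A,-50);rel()"
```

```text
t 7.1167 shift [-0.0634  0.2577 -1.4836] rv [-0.0007  0.0012 -0.0006] deg 0.08590350202816793 F [ 0.4597 -0.3704  0.466 ] op 0.062445461251468895 j [  6.7802   7.9408 -32.2085 -19.6245 -19.4019 -21.119 ]
along axis -107.72951871633042 off [ 0.7005 -0.0402  0.4061] F along a 0.22804295745419734
```

Gripped at 62.4 mm. Turning +60° about the lens axis.

>>> {"op": "step_arm", "data": {
  "rows": [
    [0.5,[0,0,0],[-0.0525,-0.0179,0.0888]],
    [0.5,[0,0,0],[-0.105,-0.0358,0.1776]],
    [0.5,[0,0,0],[-0.1575,-0.0538,0.2664]],
    [0.5,[0,0,0],[-0.21,-0.0717,0.3552]],
    [0.5,[0,0,0],[-0.2625,-0.0896,0.444]]
  ]
}}

```text
clock: 7.53
tool_pos: [0.605, -0.0678, 0.1264]
orientation: [-149.4, 10.3, -88.0]
force: [3.3, -3.0, -0.1]
opening: 0.0623
gripper_force: 30.0
```

>>> {"op": "step_arm", "data": {
  "rows": [
    [0.5,[0,0,0],[-0.0525,-0.0179,0.0888]],
    [0.5,[0,0,0],[-0.105,-0.0358,0.1776]],
    [0.5,[0,0,0],[-0.1575,-0.0538,0.2664]],
    [0.5,[0,0,0],[-0.21,-0.0717,0.3552]],
    [0.5,[0,0,0],[-0.2625,-0.0896,0.444]]
  ]
}}

```text
clock: 7.95
tool_pos: [0.6056, -0.0677, 0.1268]
orientation: [-148.3, -5.5, -62.4]
force: [3.5, -2.3, -0.3]
opening: 0.0623
gripper_force: 30.0
```

```bash
python3 -c "
from h import *
ctrl.snapshot('top')
go(RIM-.109*A,10);rel();print(ctrl.get_obs()['moment'])"
```

```text
t 8.0 shift [-1.2373  0.3533 -2.1479] rv [ 0.0069  0.0049 -0.0104] deg 0.7683069787583818 F [ 2.6953 -2.4254  0.3617] op 0.0625539188794306 j [  6.889    7.9423 -32.2606 -19.3179 -19.2151  39.2346]
along axis -107.73845819304296 off [ 1.87   -0.1373  1.0781] F along a -0.6296528481764521
[-1.1146  0.3788 -0.5659]
```

>>> {"op": "step_arm", "data": {
  "rows": [
    [0,[0,0,0],[0,0,0]],
    [0,[0,0,0],[0,0,0]],
    [0,[0,0,0],[0,0,0]],
    [0,[0,0,0],[0,0,0]],
    [0,[0,0,0],[0,0,0]]
  ]
}}

```text
clock: 8.42
tool_pos: [0.6038, -0.0673, 0.1246]
orientation: [-148.5, -5.2, -62.7]
force: [-0.4, -0.3, 0.2]
opening: 0.0859
gripper_force: 0.0
```

>>> {"op": "step_arm", "data": {
  "rows": [
    [0,[-6,-2,10],[0,0,0]],
    [0,[-17,-6,29],[0,0,0]],
    [0,[-28,-10,48],[0,0,0]],
    [0,[-40,-14,68],[0,0,0]],
    [0,[-52,-18,88],[0,0,0]]
  ]
}}

```text
clock: 8.83
tool_pos: [0.5509, -0.0857, 0.214]
orientation: [-148.5, -5.2, -62.7]
force: [0.7, -0.7, 0.9]
opening: 0.0879
gripper_force: 0.0
```

>>> {"op": "step_arm", "data": {
  "rows": [
    [0,[-10,-3,17],[0,0,0]],
    [0,[-20,-7,34],[0,0,0]],
    [0,[-30,-10,51],[0,0,0]],
    [0,[-30,-10,51],[0,0,0]],
    [0,[-30,-10,51],[0,0,0]]
  ]
}}

```text
clock: 9.25
tool_pos: [0.5218, -0.0957, 0.2658]
orientation: [-148.3, -5.3, -62.7]
force: [-0.6, 0.0, 0.2]
opening: 0.0876
gripper_force: 0.0
```

```bash
python3 - <<'E'
from h import *
import cv2
rel()
w=ctrl.snapshot("wrist");s=ctrl.snapshot("side");t=ctrl.snapshot("top")
f=lambda a:cv2.resize(np.ascontiguousarray(a[:,:,::-1]),(400,400),interpolation=cv2.INTER_CUBIC)
a=np.hstack([f(t[195:295,285:385]),f(s[222:322,290:390])])
cv2.imwrite("pics/c5.png",a); cv2.imwrite("pics/w5.png",w[:,:,::-1])
E
```

```text
along axis 56.9586403831732 off [0.669  0.0924 0.4143] F along a 0.4260230551582488
```

View pics/c5.png

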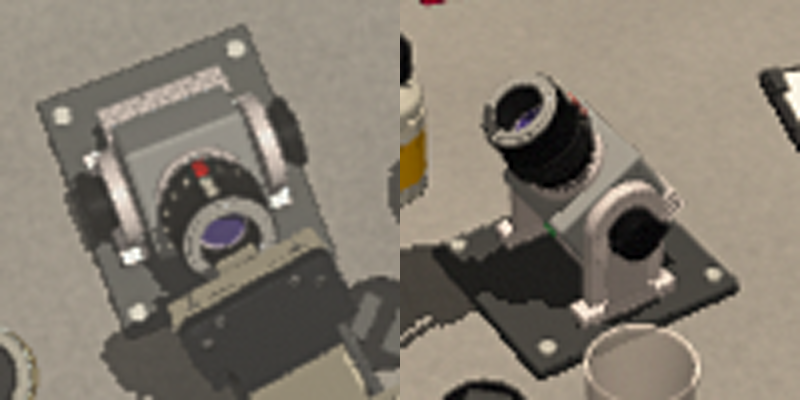

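View pics/w5.png

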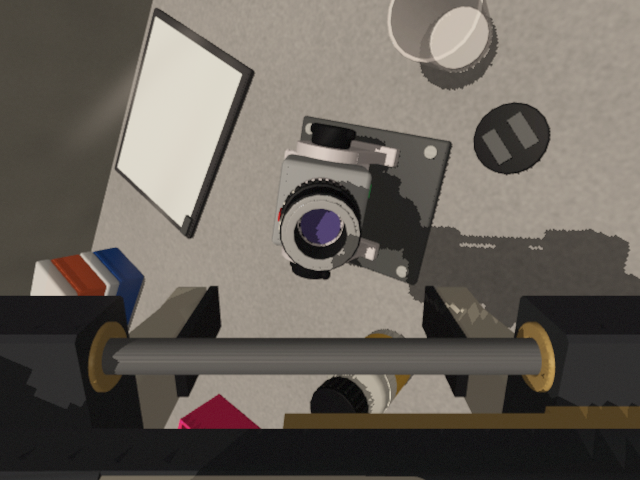

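The red mark at crop (201,169) sits directly in line with the white index at (208,185). The next click would be about 15 px away. The shade is flush and nothing around it has moved, so I'm handing in.

```bash
python3 -c "
from plant import ctrl
print(ctrl.close_job())"
```

```text
the job is handed in; nothing more can be done
None
```

The job is handed in at about 9.4 s on the robot's clock, with no verdict returned: the shade is pushed fully home (inner draw, then outer), the ring is turned three clicks so its red mark lines up with the index line, and the gripper is clear with nothing around the camera seen to move.

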